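Turn the hot plate under the wool-soaking pot up four clicks

TASK

The wool is soaking in the lidded pot on the double hot plate and wants more heat: push the dial in front of the plate it stands on round with a fingertip, clockwise, exactly four clicks up from where it is now, so that it sits in that click stop. Push the side of the dial's grip bar, never taking the bar between the fingers, and leave the other dial, the pot, the saucepan, the cup and the bottle as they are.

Things in the scene. Friction and masses are not known exactly. Their poses are not given: they have to be found in the camera images.
- hob: Double electric hot plate, brushed steel, fixed, 325 mm deep (x), 460 mm wide (y), deck 65 mm above the table. Origin on the table midway between its dial axes; x points to the back, y to its left; front face at x = -50 mm. Dial axes are vertical at x = 0, y = +115 mm (left) and -115 mm (right); each works the round plate straight behind it. Dots round each dial grow with the heat.
- left_plate (a point): Centre of the top of the left hot plate, a dark disc 180 mm across, 73 mm above the table, 175 mm behind the left dial's axis.
- right_plate (a point): Centre of the top of the right hot plate, a dark disc 155 mm across, 73 mm above the table, 175 mm behind the right dial's axis.
- left_dial (a joint): Angle of the left dial: 0 = pointer along the hob's +x; grows clockwise seen from above (hotter). Eight click stops 0.5236 rad apart, 0 to 3.665 (end stops); starts in one of the four lowest. A click takes up to 0.13 N m (about 5 N at the bar's end). Pushed past half way to the next stop it snaps in by itself and stays; short of that it springs back when let go.
- left_knob (a point): On the left dial's axis at the top of its grip bar, 93 mm above the table; turns with the dial, x towards the pointer, z up. The dial: black round skirt 60 mm across, top 73 mm above the table, and on it a straight upright bar across the middle, 58 mm long (29 mm each side of the axis), 12 mm thick, 20 mm tall; both ends alike but for a white line on the pointer half.
- left_pointer (a point): Point on top of the left dial's grip bar at its pointer (white line) end, 27 mm from the axis, 93 mm above the table.
- right_dial (a joint): Angle of the right dial: 0 = pointer along the hob's +x; grows clockwise seen from above (hotter). Eight click stops 0.5236 rad apart, 0 to 3.665 (end stops); starts in one of the four lowest. A click takes up to 0.13 N m (about 5 N at the bar's end). Pushed past half way to the next stop it snaps in by itself and stays; short of that it springs back when let go.
- right_knob (a point): On the right dial's axis at the top of its grip bar, 93 mm above the table; turns with the dial, x towards the pointer, z up. The dial: black round skirt 60 mm across, top 73 mm above the table, and on it a straight upright bar across the middle, 58 mm long (29 mm each side of the axis), 12 mm thick, 20 mm tall; both ends alike but for a white line on the pointer half.
- right_pointer (a point): Point on top of the right dial's grip bar at its pointer (white line) end, 27 mm from the axis, 93 mm above the table.
- pot: Blue enamel pot with lid, loose, 166 mm across, 65 mm tall to the lid's top, 83 mm with its black lid knob, two loop handles reaching 108 mm from its axis; origin at the centre of its underside. Stands on one hot plate: lid 138 mm, knob 156 mm above the table, side 88 mm or more from the dial axis in front.
- saucepan: Empty aluminium saucepan, loose, 150 mm across, 60 mm tall, long black handle pointing to the back; origin at the centre of its underside. Stands on the other hot plate, rim 133 mm above the table.
- cup: White tea cup on its saucer (one piece), saucer 146 mm across, 67 mm tall, loose on the table to the right of the hot plate; origin at the centre of the underside.
- bottle: Whitish plastic water bottle with blue cap, 112 mm across, 233 mm tall, loose on the table to the left of the hot plate; origin at the centre of the underside.

How it is judged (in metres and radians):
At the end, for the whole second after the job is handed in: The dial in front of the plate with the lidded pot rests 120 degrees (four clicks, within 8 degrees) clockwise of where it started, at rest; the other dial's pointer is within 5 mm of its start; pot and saucepan stand on their plates (((horizontal distance between pot and left_plate below 0.04 m and distance of left_pointer from where it was at the start of the episode between 0.04477 and 0.04853 m and velocity of joint left_dial between -0.1 and 0.1 rad/s and distance of right_pointer from where it was at the start of the episode below 0.005 m and horizontal distance between saucepan and right_plate below 0.04 m) or (horizontal distance between pot and right_plate below 0.04 m and distance of right_pointer from where it was at the start of the episode between 0.04477 and 0.04853 m and velocity of joint right_dial between -0.1 and 0.1 rad/s and distance of left_pointer from where it was at the start of the episode below 0.005 m and horizontal distance between saucepan and left_plate below 0.04 m)) and angle between pot's own z axis and vertical below 0.05 rad); the robot touches nothing.
It fails at once if a dial's grip bar is taken between the fingers ((y of the grasp point in the frame of left_knob between -0.007 and 0.007 m and x of the grasp point in the frame of left_knob between -0.035 and 0.035 m and z of the grasp point in the frame of left_knob between -0.04 and 0.016 m and contact force between the fingers and hob above 0.5 N) or (y of the grasp point in the frame of right_knob between -0.007 and 0.007 m and x of the grasp point in the frame of right_knob between -0.035 and 0.035 m and z of the grasp point in the frame of right_knob between -0.04 and 0.016 m and contact force between the fingers and hob above 0.5 N)).
It fails at once if the pot or the saucepan is shifted or lifted by more than 15 mm (distance of any of pot, saucepan from where it was at the start of the episode above 0.015 m).
It fails at once if the cup or the bottle is shifted or lifted by more than 15 mm (distance of any of cup, bottle from where it was at the start of the episode above 0.015 m).
It also fails if it takes over 42 s, if anything falls off the work surface, if the arm or the gripper's body presses on something with over 40 N, if the wrist force passes 120 N, or if a joint passes its speed limit or range.

ROBOT

A 7-joint arm with a two-finger parallel gripper is mounted at the origin on the work surface. World frame = base frame: x ahead of the robot, y to its left, z up, the work surface at z = 0. Lengths are in m, angles in degrees, forces in N, time in s.
With the tool pointing down it reaches from about 0.425 to 0.95 m from the base axis. Payload 16.7 kg.
Tool frame: the origin (TCP) lies at the very end of the fingers, on their centre line; the grasp point (between the pads) lies 19 mm behind it; z points along the fingers, y is the line along which they close (so a half turn about z gives the same grasp; the last joint's range is limited). The gripper opens to 94 mm and grips with 3 to 60 N. Pads are 16 mm wide; open, the fingers measure 119 mm over their backs; the gripper's body (75 mm by 177 mm) begins 78 mm behind the grasp point.
Start: joints at [-78.982, 24.414, 4.234, 92.017, -1.954, 63.644, -3.845], TCP at [0.226, 0.636, 0.171] pointing down, gripper open.
Joint ranges: [-163.25, 163.25], [-28.42, 122.38], [-70.27, 78.77], [12.13, 141.07], [-58.53, 238.53], [9.26, 117.41], [-156.51, 156.51]. Speed limits (degrees/s): [108.29, 108.29, 136.94, 136.94, 172.46, 172.46, 172.46].

INTERFACE

Orientations are given as [roll, pitch, yaw] about the fixed x, y, z axes, in that order (R = Rz(yaw) Ry(pitch) Rx(roll)).
In Python, from cell import read_state, capture, close_job, silhouettes, spot_point gives the robot as it stands.
- The arm moves only by the tool jog_arm, never from a script. Its arguments are lists of equal length, an entry for each row: "xyz": the shift along the tool's x, y, z in units of 250 mm (1.0 is 250 mm), a list of three; "dr": the turn, a rotation vector about the tool's x, y, z in units of 180 degrees (1.0 is 180 degrees), a list of three. In form: {"xyz": [[x, y, z], ...], "dr": [[rx, ry, rz], ...]}. A call has 1 to 20 rows; each row is the pose to reach, as a shift and turn from the pose commanded when the call began, along the tool's axes at that moment, turning the shorter way round; what a row does not reach only later rows make up. A row lasts 1/10 s, in which the tool goes at most 50 mm and 8.59 degrees, less where a joint would pass 70% of its speed; a pose out of reach is approached as far as the arm can. A call with a number of a shift or a turn outside -1 to 1 is refused whole. A call with a gripper value outside its range is refused whole. "fingers" is the gripper command: -1 is shut, 1 is fully open, values between are in proportion, set as the call begins (left out, the last holds). The fingers move at their own pace and stop on an object; "squeeze" is the grip in N (left out, the last holds). Time passes only in rows, so rows that repeat a pose let the fingers close. It gives the time, the measured TCP pose, the force, the opening and the grip force at its end, in the units of the state.
- read_state(): the state, without advancing time (a new reading comes with each control period).
- capture(name): name is "scene" or "top"; returns a dict with "frame" (480x640x3 uint8, red, green, blue), "intrinsics" (3x3 intrinsics, pixels), "extrinsics" (4x4, takes a point from world to camera coordinates). Camera axes: x right, y down, z forward; pixel columns grow to the right and rows downward; lengths in m; the calibration is good to about 2 mm. A picture is of the moment at which its call begins. There is no depth.
- close_job(): hands the job in; it is judged then, once.
Trained networks look in a picture, given as the dict that the camera call returned (one of the last four; its "shot" number tells which), for a name from the list of things; names that differ only in an ending like _2 or _b are one class to them, and where a whole thing is asked for, a point or a joint stands for the part that bears it (a point fixed in the world has none). Each returns a list of dicts, best first, with "p" (0 to 1); they miss things now and then, are a little off and sometimes report something else, mostly with a low value. They report only what shows in the picture. A call takes as long as a camera call.
- silhouettes(label, picture): "pixels" (480x640 bool, what is visible of it) and "bbox" ([left, top, right, bottom] in pixels, round what is visible of it).
- spot_point(label, picture): "location" ([column, row] in pixels: a listed point, or the origin of a listed thing).
The state is a dict: "t": time; "qpos": joint angles; "joint_velocities": joint speeds; "tau": joint torques, N m; "tool_pos": TCP position; "ee_rot": TCP orientation; "wrist_force": force on the tool from outside, world axes, zero at the start; "wrist_torque": the same for the moment, N m; "opening": finger opening in m; "grip_force": force on a finger pad.
Only numpy, scipy, OpenCV 4.12 (cv2) and the standard library are available. Lean on these libraries where they do the work, as an engineer would, in place of code of your own. Each camera call takes 0.05 s, during which the arm holds its last target. There are 200 camera calls.

## Working session

There is one attempt and no reset: what is moved stays moved. The work goes in short steps, Python scripts to look and compute and a tool call to move; the robot and the scene stay as the last step left them, time stands still between calls to the robot, and variables do not carry over. Pictures are saved under pics/ and viewed, at most 10 in all, crops included, and the job is handed in when it is done.

Besides the shell and the picture viewer there is one more tool, called after "Emit:" as name(argument=value, ...) on one line, values as JSON. jog_arm: Moves the arm, as the interface text tells. Shifts and turns lie within -1 to 1; 1 stands for 250 mm of shift or 180 degrees of turn. Its arguments: {"type":"object","properties":{"xyz":{"type":"array"},"dr":{"type":"array"},"fingers":{"type":"number"},"squeeze":{"type":"number"}},"required":["xyz","dr"]}

```bash
mkdir -p pics
cat > h.py <<'E'
import numpy as np, cv2
from cell import *
def ray(c,px,z):
    K,E=np.array(c["intrinsics"]),np.array(c["extrinsics"]);R,t=E[:3,:3],E[:3,3]
    o=-R.T@t; d=R.T@np.linalg.inv(K)@np.array([px[0],px[1],1.]); return o+d*(z-o[2])/d[2]
def proj(c,p):
    K,E=np.array(c["intrinsics"]),np.array(c["extrinsics"]);q=K@(E[:3,:3]@np.array(p)+E[:3,3]);return q[:2]/q[2]
def save(c,n): cv2.imwrite("pics/"+n,cv2.cvtColor(c["frame"],cv2.COLOR_RGB2BGR))
E
python3 - <<'E'
from h import *
s=read_state();print(s["t"],s["tool_pos"],s["ee_rot"],s["opening"])
for n in("top","scene"):
    c=capture(n);save(c,n+"0.png");E=np.array(c["extrinsics"]);print(n,(-E[:3,:3].T@E[:3,3]).round(3))
    for l,z in(("left_plate",.073),("right_plate",.073),("left_knob",.093),("right_knob",.093),("left_pointer",.093),("right_pointer",.093),("hob",0),("pot",.073),("saucepan",.073),("cup",0),("bottle",0)):
        for r in spot_point(l,c)[:2]:
            print(l,round(r["p"],2),np.round(r["location"],1),ray(c,r["location"],z).round(4)[:2])
E
```

```text
0.0 [0.22610948 0.63549329 0.17019945] [-1.79929698e+02  3.84966387e-03  1.60413518e+02] 0.09377641194167677
top [0.215 0.014 1.78 ]
left_plate 0.22 [350.6 245.6] [ 0.5463 -0.0844]
left_knob 0.73 [280.7 261.9] [0.4896 0.153 ]
right_knob 0.62 [346.4 254.6] [ 0.5117 -0.0684]
left_pointer 0.58 [282.6 259.9] [0.4963 0.1467]
right_pointer 0.66 [353. 246.] [ 0.541  -0.0914]
hob 0.77 [312.3 264.5] [0.494  0.0487]
pot 0.69 [340.4 207.8] [ 0.6808 -0.0521]
saucepan 0.89 [278.5 211.3] [0.6709 0.1634]
cup 0.66 [478.8 266.1] [ 0.4809 -0.5412]
cup 0.35 [175.7 296.1] [0.3885 0.5266]
scene [1.244 0.426 1.233]
left_knob 0.53 [376.  237.2] [0.4942 0.1679]
right_knob 0.68 [307.1 209.2] [ 0.508  -0.0703]
left_pointer 0.83 [363.9 236.6] [0.5108 0.1351]
right_pointer 0.77 [298.  213.1] [ 0.5359 -0.087 ]
hob 0.96 [336.6 235.6] [0.4929 0.0316]
pot 0.72 [281.1 252. ] [ 0.6754 -0.0611]
saucepan 0.89 [351.3 282. ] [0.6584 0.1723]
saucepan 0.45 [338.7 238.5] [0.5436 0.0659]
cup 0.76 [206.2 166.2] [ 0.4646 -0.5415]
bottle 0.68 [491.5 279. ] [0.3934 0.5246]
```

Run:
```python
import cv2,numpy as np
a=cv2.imread("pics/top0.png")[170:300,240:400];b=cv2.imread("pics/scene0.png")[180:310,240:420]
a=cv2.resize(a,None,fx=3.3,fy=3.3,interpolation=2);b=cv2.resize(b,None,fx=4.4,fy=4.4,interpolation=2)
cv2.imwrite("pics/a.png",a);cv2.imwrite("pics/b.png",b)
```

```text
(no output)
```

View pics/a.png

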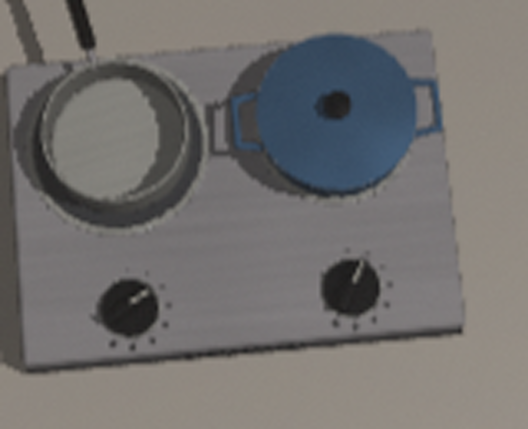

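View pics/b.png

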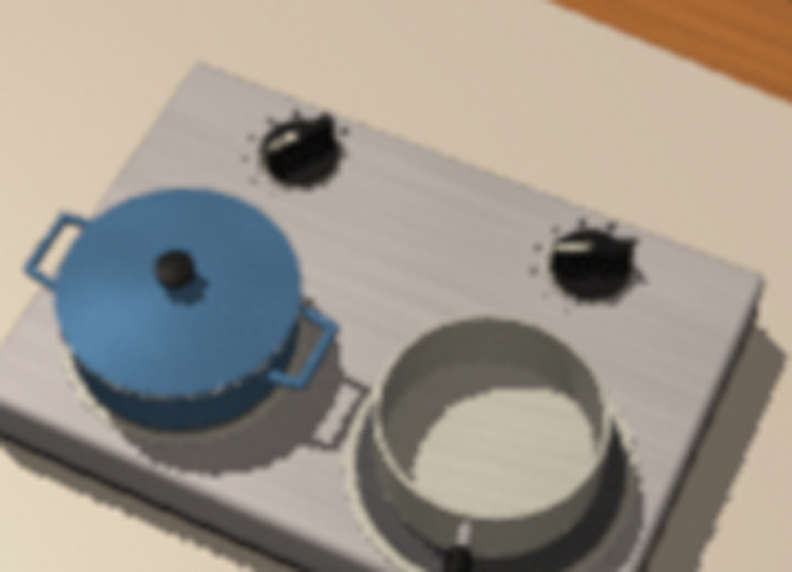

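View pics/scene0.png

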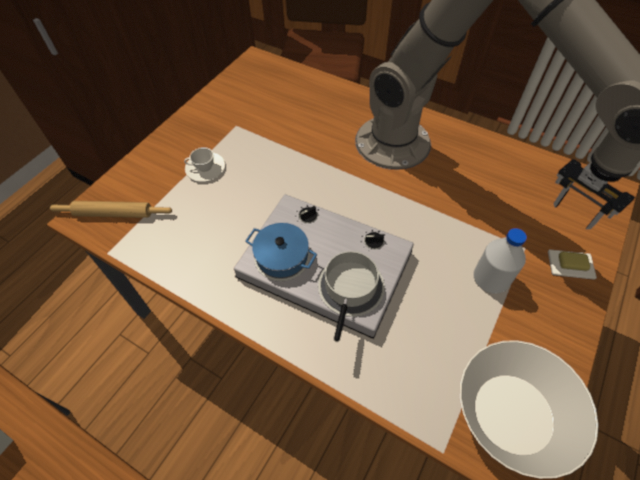

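The lidded pot stands on the right plate (crop a at about 336,110), so the right dial is the one to turn. Its axis is near crop (350,288) and its white line points to (362,262), about 30° from hob x, which is click 1. The left dial, at crop (130,307), is near 60°.

```bash
cat >> h.py <<'E'
from scipy.optimize import least_squares
def hobxy(P,h):
    c,s=np.cos(h[2]),np.sin(h[2]);return np.array([h[0]+c*P[0]-s*P[1],h[1]+s*P[0]+c*P[1]])
E
python3 - <<'E'
from h import *
T=capture("top");S=capture("scene")
fa=lambda p:np.array(p)/3.3+[240,170]
fb=lambda p:np.array(p)/4.4+[240,180]
obs=[(T,fa((22,368)),(-.05,.23,.065)),(T,fa((462,328)),(-.05,-.23,.065)),(T,fa((432,30)),(.275,-.23,.065)),
(T,fa((350,288)),(0,-.115,.073)),(T,fa((130,307)),(0,.115,.073)),
(S,fb((200,64)),(-.05,-.23,.065)),(S,fb((762,275)),(-.05,.23,.065))]
def pr(h):
    return np.concatenate([proj(c,[*hobxy(P,h),P[2]])-u for c,u,P in obs])
r=least_squares(pr,[.5,.05,.09],loss="soft_l1");h=r.x
print(h[:2],np.degrees(h[2]),pr(h).reshape(-1,2).round(1).tolist())
for s in(1,-1):
    k=hobxy((0,s*.115),h);print("knob",k.round(4))
    for c,u in((T,fa((362,262) if s<0 else (148,291))),(S,fb((275,143) if s<0 else (556,248)))):
        d=ray(c,u,.093)[:2]-k;print("angle cw",-np.degrees(np.arctan2(d[1],d[0])-h[2]),np.linalg.norm(d))
    # expected px of pointers for click 0..3
np.save("hob.npy",h)
E
```

```text
[0.4976673  0.04659221] 4.1451036375270816 [[-0.6, -0.8], [1.0, -0.1], [0.1, -0.4], [0.0, 0.0], [-0.6, -0.1], [-0.7, -2.8], [1.4, -0.7]]
knob [0.4894 0.1613]
angle cw 64.30383555598428 0.025554030516686553
angle cw 54.125068280738375 0.02625529267386067
knob [ 0.506  -0.0681]
angle cw 30.86016291967024 0.026256880853489192
angle cw 24.885499914571167 0.02211769385403912
```

Emit:
jog_arm(xyz=[[0,0,-0.5],[0,0,-0.5],[0,0,-0.5],[0,0,-0.5]], dr=[[0,0,-0.139],[0,0,-0.139],[0,0,-0.139],[0,0,-0.139]], fingers=-1)

```text
t: 1.7
tool_pos: [0.2269, 0.6375, 0.3005]
ee_rot: [179.7, 0.1, -174.3]
wrist_force: [0.5, -0.3, 1.0]
opening: 0.0656
grip_force: 0.0
```

Emit:
jog_arm(xyz=[[-0.32,-0.95,0],[-0.32,-0.95,0],[-0.32,-0.95,0],[-0.32,-0.95,0],[-0.32,-0.95,0],[-0.32,-0.95,0],[-0.32,-0.95,0],[-0.32,-0.95,0]], dr=[[0,0,0],[0,0,0],[0,0,0],[0,0,0],[0,0,0],[0,0,0],[0,0,0],[0,0,0]])

```text
t: 2.5
tool_pos: [0.3277, 0.4078, 0.2955]
ee_rot: [-180.0, -0.0, -174.5]
wrist_force: [0.2, 1.0, 1.3]
opening: 0.0022
grip_force: 0.0
```

Emit:
jog_arm(xyz=[[-0.32,-0.95,0],[-0.32,-0.95,0],[-0.32,-0.95,0],[-0.32,-0.95,0],[-0.32,-0.95,0],[-0.32,-0.95,0],[-0.32,-0.95,0],[-0.32,-0.95,0]], dr=[[0,0,0],[0,0,0],[0,0,0],[0,0,0],[0,0,0],[0,0,0],[0,0,0],[0,0,0]])

```text
t: 3.3
tool_pos: [0.43, 0.1799, 0.2956]
ee_rot: [-180.0, -0.0, -174.4]
wrist_force: [-1.2, -0.9, 0.0]
opening: 0.0005
grip_force: 0.0
```

Emit:
jog_arm(xyz=[[-0.32,-0.95,0],[-0.32,-0.95,0],[-0.32,-0.95,0],[-0.32,-0.95,0],[-0.32,-0.95,0],[-0.32,-0.95,0],[-0.32,-0.95,0],[-0.32,-0.95,0]], dr=[[0,0,0],[0,0,0],[0,0,0],[0,0,0],[0,0,0],[0,0,0],[0,0,0],[0,0,0]])

```text
t: 4.1
tool_pos: [0.5326, -0.0484, 0.2955]
ee_rot: [180.0, -0.0, -174.4]
wrist_force: [-0.4, -0.7, 0.4]
opening: 0.0005
grip_force: 0.0
```

Emit:
jog_arm(xyz=[[-0.018,0,0.66],[-0.018,0,0.66],[-0.018,0,0.66],[-0.018,0,0.66],[-0.018,0,0.66],[-0.018,0,0.66],[-0.018,0,0.66]], dr=[[0,0,0],[0,0,0],[0,0,0],[0,0,0],[0,0,0],[0,0,0],[0,0,0]])

```text
t: 4.8
tool_pos: [0.5381, -0.0495, 0.1324]
ee_rot: [180.0, 0.1, -174.5]
wrist_force: [0.4, -0.1, 0.4]
opening: 0.0004
grip_force: 0.0
```

Run:
```python
from h import *
c=capture("scene");h=np.load("hob.npy");k=hobxy((0,-.115),h);s=read_state();print(s["tool_pos"],s["t"])
im=cv2.cvtColor(c["frame"],cv2.COLOR_RGB2BGR)[150:270,230:400]
im=cv2.resize(im,None,fx=4.6,fy=4.6,interpolation=2)
def dot(p,col): 
    u=(proj(c,p)-[230,150]+.5)*4.6; cv2.circle(im,tuple(int(v) for v in u),3,col,-1)
dot([*k,.093],(0,0,255)); dot(s["tool_pos"],(0,255,0))
p=hobxy((.027*np.cos(np.pi/6),-.115-.027*.5),h); dot([*p,.093],(255,0,255))
cv2.imwrite("pics/c.png",im)
```

```text
[ 0.53809809 -0.04960245  0.13238029] 4.85
```

View pics/c.png

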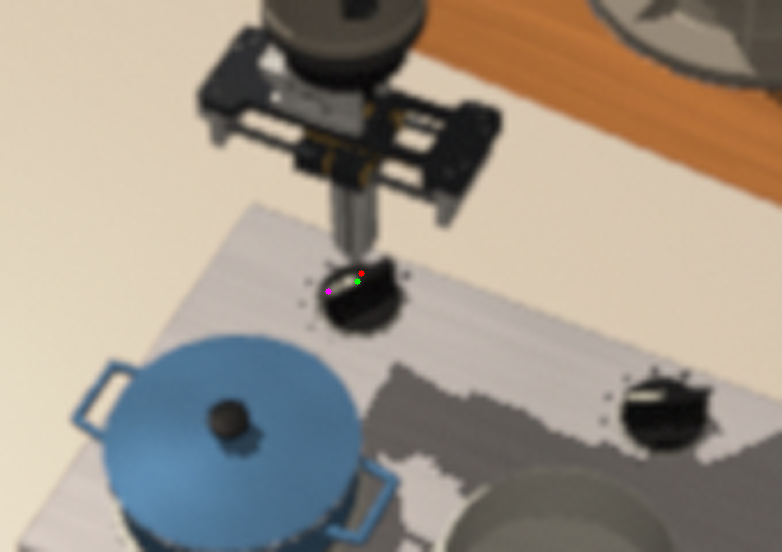

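Run:
```python
from h import *
s=read_state();h=np.load("hob.npy");k=hobxy((0,-.115),h)
out=[]
for n,w in(("scene",(285,190,335,230)),("top",(325,225,375,265))):
    c=capture(n);im=cv2.cvtColor(c["frame"],cv2.COLOR_RGB2BGR)
    x0,y0,x1,y1=w
    im=cv2.resize(im[y0:y1,x0:x1],None,fx=8,fy=8,interpolation=0)
    im=(255*(im/255.)**.5).astype(np.uint8)
    for p,col in(([*k,.093],(0,0,255)),(s["tool_pos"],(0,255,0)),(s["tool_pos"]+[0,0,.03],(255,255,0))):
        u=(proj(c,p)-[x0,y0]+.5)*8;cv2.circle(im,tuple(int(v) for v in u),2,col,-1)
    out.append(im)
cv2.imwrite("pics/d.png",np.hstack(out));print(s["t"],s["tool_pos"])
```

```text
4.85 [ 0.53809809 -0.04960245  0.13238029]
```

View pics/d.png

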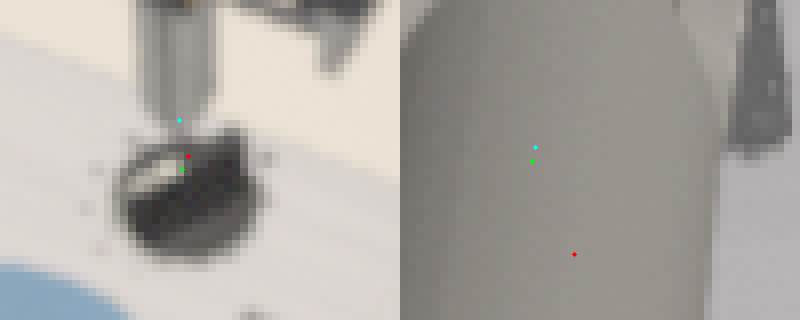

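The fingertip in the left half, near (180,140), shows 3–4 px above the projected TCP at (181,169). I'll check it against the bare deck beside the dial before going near the bar.

Emit:
jog_arm(xyz=[[0,0.2,0],[0,0.2,0],[0,0.2,0.18],[0,0.2,0.18],[0,0.2,0.18],[0,0.2,0.18]], dr=[[0,0,0],[0,0,0],[0,0,0],[0,0,0],[0,0,0],[0,0,0]])

```text
t: 5.55
tool_pos: [0.5332, -0.0008, 0.0875]
ee_rot: [180.0, 0.1, -174.6]
wrist_force: [-0.4, 0.4, 0.4]
opening: 0.0005
grip_force: 0.0
```

Run:
```python
from h import *
s=read_state();h=np.load("hob.npy");k=hobxy((0,-.115),h)
c=capture("scene");im=cv2.cvtColor(c["frame"],cv2.COLOR_RGB2BGR)
x0,y0,x1,y1=280,170,355,240
im=cv2.resize(im[y0:y1,x0:x1],None,fx=8,fy=8,interpolation=0)
im=(255*(im/255.)**.6).astype(np.uint8)
for p,col in(([*k,.093],(0,0,255)),(s["tool_pos"],(0,255,0)),(s["tool_pos"]+[0,0,.03],(255,255,0))):
    u=(proj(c,p)-[x0,y0]+.5)*8;cv2.circle(im,tuple(int(v) for v in u),2,col,-1)
cv2.imwrite("pics/e.png",im);print(s["t"],s["tool_pos"],s["wrist_force"])
```

```text
5.55 [ 0.53320052 -0.00076692  0.08745128] [-0.42908369  0.37306333  0.3530874 ]
```

View pics/e.png

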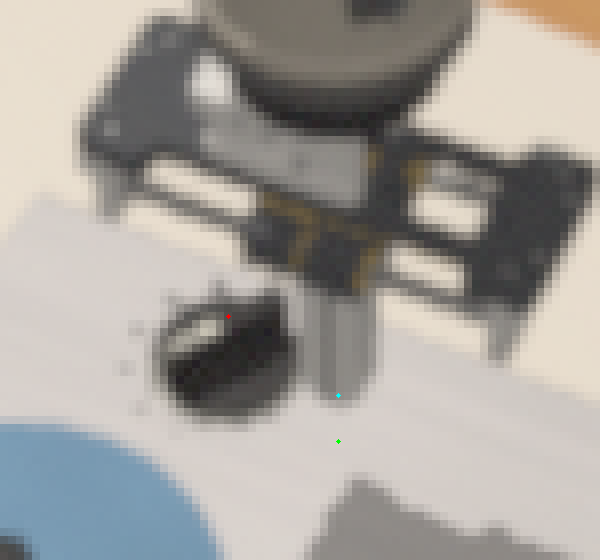

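The tip ends at about (342,405) and the projected TCP is at (338,441). This offset is real, so I'll compare it with the start picture, where the fingers were open and their tips were near (557,205) and (595,225).

Run:
```python
from h import *
c=capture("scene");s=read_state()
p=np.array([.2261,.6355,.1702]);y=np.array([.335,.942,0])*.053
for q in(p,p+y,p-y):print(proj(c,q).round(1),proj(c,q+[0,0,.02]).round(1))
im=cv2.imread("pics/scene0.png")[145:245,540:640];im=cv2.resize(im,None,fx=6,fy=6,interpolation=0)
im=(255*(im/255.)**.6).astype(np.uint8)
for q in(p,p+y,p-y):
    u=(proj(c,q)-[540,145]+.5)*6;cv2.circle(im,tuple(int(v) for v in u),2,(0,255,0),-1)
cv2.imwrite("pics/f.png",im)
```

```text
[565.8 223.4] [568.8 219.2]
[582.3 234.9] [585.6 230.9]
[549.8 212.2] [552.7 208. ]
```

View pics/f.png

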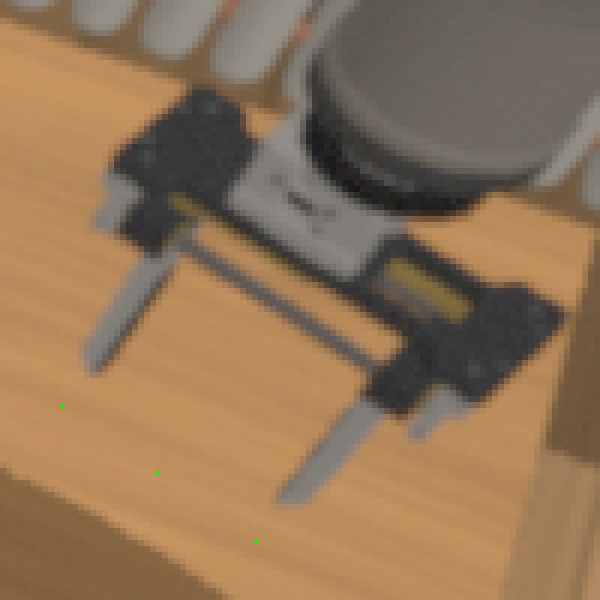

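Both pictures put the fingertips about 25 mm above the reported TCP. A gentle touch on the bare deck (65 mm) will settle it.

Emit:
jog_arm(xyz=[[0,0,0.04],[0,0,0.07],[0,0,0.07],[0,0,0.08],[0,0,0.08]], dr=[[0,0,0],[0,0,0],[0,0,0],[0,0,0],[0,0,0]])

```text
t: 6.15
tool_pos: [0.5323, -0.0005, 0.0656]
ee_rot: [-180.0, -0.0, -174.6]
wrist_force: [1.2, -0.3, -0.1]
opening: 0.0003
grip_force: 0.0
```

Emit:
jog_arm(xyz=[[0,0,0.006],[0,0,0.012],[0,0,0.012]], dr=[[0,0,0],[0,0,0],[0,0,0]])

```text
t: 6.45
tool_pos: [0.5323, -0.0004, 0.0627]
ee_rot: [-180.0, -0.0, -174.6]
wrist_force: [-0.5, 0.1, -0.0]
opening: 0.0006
grip_force: 0.0
```

Emit:
jog_arm(xyz=[[0,0,0.012],[0,0,0.024],[0,0,0.024]], dr=[[0,0,0],[0,0,0],[0,0,0]])

```text
t: 6.75
tool_pos: [0.5321, -0.0004, 0.0564]
ee_rot: [-180.0, -0.0, -174.6]
wrist_force: [0.2, -0.1, 0.8]
opening: 0.0006
grip_force: 0.0
```

Emit:
jog_arm(xyz=[[0,0,0.006],[0,0,0.012],[0,0,0.012]], dr=[[0,0,0],[0,0,0],[0,0,0]])

```text
t: 7.05
tool_pos: [0.5322, -0.0005, 0.0537]
ee_rot: [-180.0, -0.0, -174.6]
wrist_force: [-0.9, -0.1, 0.1]
opening: 0.0006
grip_force: 0.0
```

Emit:
jog_arm(xyz=[[0,0,0.006],[0,0,0.012],[0,0,0.012]], dr=[[0,0,0],[0,0,0],[0,0,0]])

```text
t: 7.35
tool_pos: [0.5323, -0.0005, 0.0507]
ee_rot: [-180.0, -0.0, -174.6]
wrist_force: [0.2, 0.1, 0.6]
opening: 0.0009
grip_force: 0.0
```

Emit:
jog_arm(xyz=[[0,0,0.006],[0,0,0.012],[0,0,0.012]], dr=[[0,0,0],[0,0,0],[0,0,0]])

```text
t: 7.65
tool_pos: [0.5323, -0.0005, 0.0477]
ee_rot: [-180.0, -0.0, -174.6]
wrist_force: [0.0, 0.5, 0.0]
opening: 0.0002
grip_force: 0.0
```

Emit:
jog_arm(xyz=[[0,0,0.006],[0,0,0.012],[0,0,0.012]], dr=[[0,0,0],[0,0,0],[0,0,0]])

```text
t: 7.95
tool_pos: [0.5323, -0.0004, 0.0447]
ee_rot: [-180.0, -0.0, -174.6]
wrist_force: [-0.8, 0.4, -0.2]
opening: 0.0007
grip_force: 0.0
```

Emit:
jog_arm(xyz=[[0,0,0.006],[0,0,0.012],[0,0,0.012]], dr=[[0,0,0],[0,0,0],[0,0,0]])

```text
t: 8.25
tool_pos: [0.5323, -0.0005, 0.0417]
ee_rot: [-180.0, -0.0, -174.6]
wrist_force: [0.5, 0.2, -0.4]
opening: 0.0003
grip_force: 0.0
```

Emit:
jog_arm(xyz=[[0,0,0.006],[0,0,0.01],[0,0,0.01]], dr=[[0,0,0],[0,0,0],[0,0,0]])

```text
t: 8.55
tool_pos: [0.5323, -0.0005, 0.0392]
ee_rot: [-180.0, -0.0, -174.6]
wrist_force: [0.7, 0.7, 0.2]
opening: 0.0004
grip_force: 0.0
```

Emit:
jog_arm(xyz=[[0,0,0.006],[0,0,0.01],[0,0,0.01]], dr=[[0,0,0],[0,0,0],[0,0,0]])

```text
t: 8.85
tool_pos: [0.5323, -0.0005, 0.0367]
ee_rot: [-180.0, -0.0, -174.6]
wrist_force: [0.1, -1.0, -0.7]
opening: 0.0006
grip_force: 0.0
```

Run:
```python
from h import *
s=read_state();h=np.load("hob.npy");k=hobxy((0,-.115),h)
c=capture("scene");im=cv2.cvtColor(c["frame"],cv2.COLOR_RGB2BGR)
x0,y0,x1,y1=280,170,355,240
im=cv2.resize(im[y0:y1,x0:x1],None,fx=8,fy=8,interpolation=0)
im=(255*(im/255.)**.6).astype(np.uint8)
for p,col in((s["tool_pos"],(0,255,0)),(s["tool_pos"]+[0,0,.03],(255,255,0))):
    u=(proj(c,p)-[x0,y0]+.5)*8;cv2.circle(im,tuple(int(v) for v in u),2,col,-1)
cv2.imwrite("pics/g.png",im);print(s["t"],s["tool_pos"],s["wrist_force"])
```

```text
8.85 [ 5.32274391e-01 -4.79027870e-04  3.67237755e-02] [ 0.09238183 -1.04399594 -0.73052512]
```

View pics/g.png

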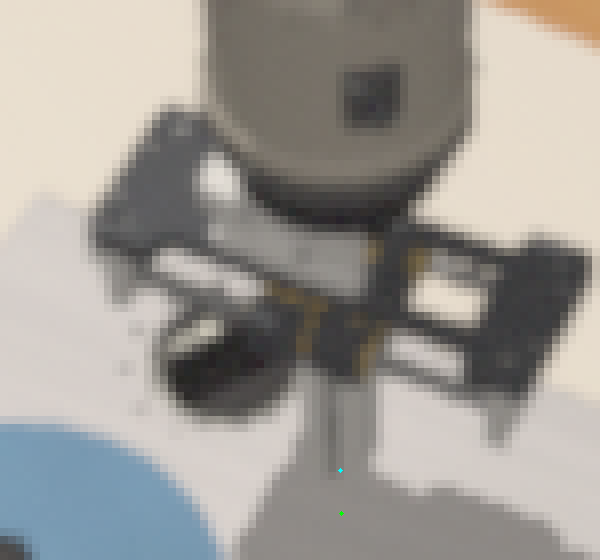

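The tip now sits at about (335,475), just above its own shadow on the deck. The true fingertip is therefore about 28 mm above the reported TCP, so I'll push at a reported z of about 0.050.

```bash
cat >> h.py <<'E'
def fc(phi,clear=0,s=.020,a=.008,b=.0125):
    h=np.load("hob.npy");f=np.radians(phi);u=np.array([np.cos(f),-np.sin(f)]);v=np.array([-np.sin(f),-np.cos(f)])
    d=.006+a*abs(v[0])+b*abs(v[1])+clear
    return hobxy(s*u-d*v+[0,-.115],h)
def rel(ws,cur,yaw):
    y=np.radians(yaw);X=np.array([np.cos(y),np.sin(y)]);Y=np.array([np.sin(y),-np.cos(y)])
    return [[round(float((w-cur)@X/.25),3),round(float((w-cur)@Y/.25),3)] for w in ws]
E
python3 - <<'E'
from h import *
s=read_state();cur=s["tool_pos"][:2];A=fc(30,.008);print(A,rel([A],cur,-174.6))
ph=np.linspace(30,90,16);print([[int(p)]+r for p,r in zip(ph,rel([fc(p) for p in ph],A,-174.6))])
E
```

```text
[ 0.53654836 -0.0508889 ] [[0.002, -0.202]]
[[30, 0.017, -0.027], [34, 0.015, -0.035], [38, 0.014, -0.043], [42, 0.013, -0.052], [46, 0.014, -0.06], [50, 0.015, -0.069], [54, 0.017, -0.078], [58, 0.021, -0.086], [62, 0.025, -0.094], [66, 0.029, -0.102], [70, 0.035, -0.11], [74, 0.042, -0.117], [78, 0.049, -0.123], [82, 0.057, -0.129], [86, 0.065, -0.134], [90, 0.074, -0.138]]
```

Emit:
jog_arm(xyz=[[0,0,-0.053],[0,0,-0.053],[0,-0.05,-0.053],[0,-0.1,-0.053],[0,-0.15,-0.053],[0.002,-0.2,-0.053],[0.002,-0.2,-0.053],[0.002,-0.2,-0.053]], dr=[[0,0,0],[0,0,0],[0,0,0],[0,0,0],[0,0,0],[0,0,0],[0,0,0],[0,0,0]])

```text
t: 9.7
tool_pos: [0.5365, -0.0508, 0.05]
ee_rot: [-180.0, -0.0, -174.6]
wrist_force: [0.1, 0.7, -0.5]
opening: 0.0001
grip_force: 0.0
```

Emit:
jog_arm(xyz=[[0.017,-0.027,0],[0.015,-0.035,0],[0.014,-0.043,0],[0.013,-0.052,0],[0.014,-0.06,0],[0.015,-0.069,0],[0.015,-0.069,0]], dr=[[0,0,0],[0,0,0],[0,0,0],[0,0,0],[0,0,0],[0,0,0],[0,0,0]])

```text
t: 10.4
tool_pos: [0.5345, -0.0683, 0.0501]
ee_rot: [-180.0, -0.0, -174.6]
wrist_force: [-0.7, 0.3, 0.5]
opening: 0.0006
grip_force: 0.0
```

Run:
```python
from h import *
h=np.load("hob.npy");k=hobxy((0,-.115),h);c=capture("scene");save(c,"s1.png")
for r in spot_point("right_pointer",c)[:1]:
    d=ray(c,r["location"],.093)[:2]-k;print(r["p"],np.linalg.norm(d),-np.degrees(np.arctan2(d[1],d[0])-h[2]))
im=cv2.imread("pics/s1.png")[180:240,270:345];im=cv2.resize(im,None,fx=8,fy=8,interpolation=0)
cv2.imwrite("pics/i.png",(255*(im/255.)**.6).astype(np.uint8))
```

```text
0.41 0.03263349070769098 59.191439072638815
```

View pics/i.png

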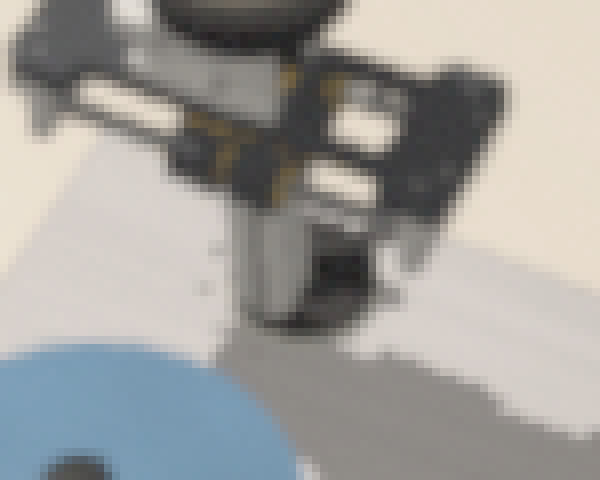

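The finger stands at about (275,270) and hides the pointer end, so the dial can't be read here. I'll push on to the 82° equivalent, then back off and measure.

Emit:
jog_arm(xyz=[[0.002,-0.009,0],[0.006,-0.017,0],[0.01,-0.025,0],[0.014,-0.033,0],[0.02,-0.041,0],[0.027,-0.048,0],[0.034,-0.054,0],[0.042,-0.06,0],[0.042,-0.06,0]], dr=[[0,0,0],[0,0,0],[0,0,0],[0,0,0],[0,0,0],[0,0,0],[0,0,0],[0,0,0],[0,0,0]])

```text
t: 11.4
tool_pos: [0.526, -0.0839, 0.0503]
ee_rot: [-180.0, 0.1, -174.6]
wrist_force: [4.0, 0.8, -2.6]
opening: 0.0007
grip_force: 2.0
```

Emit:
jog_arm(xyz=[[-0.04,0.02,0],[-0.04,0.04,-0.1],[-0.04,0.1,-0.15],[-0.04,0.2,-0.15],[-0.04,0.3,-0.15],[-0.04,0.3,-0.15],[-0.04,0.3,-0.15]], dr=[[0,0,0],[0,0,0],[0,0,0],[0,0,0],[0,0,0],[0,0,0],[0,0,0]])

```text
t: 12.1
tool_pos: [0.5286, -0.0076, 0.0876]
ee_rot: [-180.0, -0.0, -174.5]
wrist_force: [-0.3, -0.3, -0.1]
opening: 0.0004
grip_force: 0.0
```

```bash
cat >> h.py <<'E'
def look(n):
    h=np.load("hob.npy");c=capture("scene");save(c,n)
    for l,y in(("right",-.115),("left",.115)):
        k=hobxy((0,y),h)
        for r in spot_point(l+"_pointer",c)[:2]:
            d=ray(c,r["location"],.093)[:2]-k;print(l,round(r["p"],2),np.round(r["location"],1),np.linalg.norm(d).round(4),-np.degrees(np.arctan2(d[1],d[0])-h[2]))
    g=c["frame"].astype(float).mean(2);k=hobxy((0,-.115),h)
    for a in range(0,360,30): # brightness along bar top at each stop
        f=np.radians(a);v=[]
        for r in(.012,.017,.022):
            p=hobxy((r*np.cos(f),-.115-r*np.sin(f)),h);u=proj(c,[*p,.093]).astype(np.float32);v.append(float(cv2.getRectSubPix(g.astype(np.float32),(1,1),(float(u[0]),float(u[1])))[0,0]))
        print(a,np.round(v))
E
python3 - <<'E'
from h import *
look("s2.png")
E
```

```text
right 0.54 [300.1 205.9] 0.0287 90.2878638238158
left 0.58 [367.2 235.1] 0.0231 64.47684653611131
0 [21. 13. 15.]
30 [38. 13. 12.]
60 [110.  62.  38.]
90 [126. 132. 138.]
120 [108. 163. 179.]
150 [115. 148. 171.]
180 [134. 172. 179.]
210 [ 99. 122. 132.]
240 [ 42.  81. 120.]
270 [30. 31. 34.]
300 [34. 27. 20.]
330 [23. 14. 14.]
```

Right pointer reads 90° (two clicks done) and the left is unchanged. The contact force shows the finger leads my model by about 10–20°, so I'll take the last two clicks one at a time.

Run:
```python
from h import *
s=read_state();cur=s["tool_pos"][:2];A=fc(70,.008);print(A,rel([A],cur,-174.5))
ph=np.arange(70,141,3);print([[int(p)]+r for p,r in zip(ph,rel([fc(p) for p in ph],A,-174.5))])
```

```text
[ 0.53769702 -0.07580671] [[-0.011, -0.269]]
[[70, 0.03, -0.01], [73, 0.035, -0.016], [76, 0.04, -0.021], [79, 0.046, -0.025], [82, 0.052, -0.029], [85, 0.058, -0.033], [88, 0.065, -0.037], [91, 0.07, -0.039], [94, 0.072, -0.042], [97, 0.074, -0.045], [100, 0.076, -0.048], [103, 0.079, -0.051], [106, 0.082, -0.054], [109, 0.085, -0.057], [112, 0.089, -0.059], [115, 0.092, -0.062], [118, 0.097, -0.064], [121, 0.101, -0.066], [124, 0.106, -0.068], [127, 0.111, -0.069], [130, 0.116, -0.071], [133, 0.121, -0.071], [136, 0.126, -0.072], [139, 0.132, -0.072]]
```

Emit:
jog_arm(xyz=[[-0.011,-0.13,0],[-0.011,-0.269,0],[-0.011,-0.269,0],[-0.011,-0.269,0.08],[-0.011,-0.269,0.15],[-0.011,-0.269,0.15],[-0.011,-0.269,0.15]], dr=[[0,0,0],[0,0,0],[0,0,0],[0,0,0],[0,0,0],[0,0,0],[0,0,0]])

```text
t: 12.95
tool_pos: [0.5373, -0.0753, 0.0503]
ee_rot: [-180.0, -0.0, -174.6]
wrist_force: [0.1, -0.3, 0.3]
opening: 0.0004
grip_force: 0.0
```

Emit:
jog_arm(xyz=[[0.03,-0.01,0],[0.035,-0.016,0],[0.04,-0.021,0],[0.046,-0.025,0],[0.052,-0.029,0],[0.058,-0.033,0],[0.065,-0.037,0],[0.065,-0.037,0]], dr=[[0,0,0],[0,0,0],[0,0,0],[0,0,0],[0,0,0],[0,0,0],[0,0,0],[0,0,0]])

```text
t: 13.75
tool_pos: [0.5232, -0.0854, 0.0506]
ee_rot: [-180.0, 0.1, -174.5]
wrist_force: [0.1, -0.6, -0.1]
opening: 0.0004
grip_force: 0.0
```

Emit:
jog_arm(xyz=[[0.005,-0.002,0],[0.007,-0.005,0],[0.009,-0.008,0],[0.011,-0.011,0],[0.011,-0.011,0]], dr=[[0,0,0],[0,0,0],[0,0,0],[0,0,0],[0,0,0]])

```text
t: 14.25
tool_pos: [0.5201, -0.0888, 0.0503]
ee_rot: [-180.0, 0.0, -174.6]
wrist_force: [5.1, 0.1, 1.8]
opening: 0.0007
grip_force: 2.4
```

Emit:
jog_arm(xyz=[[-0.06,0,0],[-0.06,0.04,-0.1],[-0.04,0.1,-0.15],[-0.04,0.2,-0.15],[-0.04,0.32,-0.15],[-0.04,0.32,-0.15],[-0.04,0.32,-0.15]], dr=[[0,0,0],[0,0,0],[0,0,0],[0,0,0],[0,0,0],[0,0,0],[0,0,0]])

```text
t: 14.95
tool_pos: [0.5213, -0.0078, 0.0873]
ee_rot: [-180.0, -0.1, -174.5]
wrist_force: [-0.3, -0.5, -0.5]
opening: 0.0006
grip_force: 0.0
```

Run:
```python
from h import *
look("s3.png")
s=read_state();print(s["t"],s["tool_pos"])
A=fc(85,.008);print(A,rel([A],s["tool_pos"][:2],-174.5))
ph=np.arange(85,146,3);print([[int(p)]+r for p,r in zip(ph,rel([fc(p) for p in ph],A,-174.5))])
```

```text
right 0.51 [301.3 203.6] 0.0313 108.96759514808244
right 0.41 [491.7 278.1] 0.587 -90.8928704423322
left 0.8 [366.7 235.5] 0.0247 60.98981501843178
0 [23. 19. 32.]
30 [21. 27. 35.]
60 [33. 27. 86.]
90 [103.  55.  57.]
120 [112. 121. 127.]
150 [108. 147. 171.]
180 [134. 172. 178.]
210 [ 98. 114. 132.]
240 [ 37.  73. 138.]
270 [30. 30. 32.]
300 [31. 30. 32.]
330 [37. 30. 20.]
15.1 [ 0.52171418 -0.00910144  0.08747447]
[ 0.5319244  -0.08418786] [[-0.012, -0.303]]
[[85, 0.032, -0.002], [88, 0.039, -0.005], [91, 0.044, -0.008], [94, 0.045, -0.011], [97, 0.048, -0.014], [100, 0.05, -0.017], [103, 0.053, -0.02], [106, 0.056, -0.023], [109, 0.059, -0.026], [112, 0.062, -0.028], [115, 0.066, -0.031], [118, 0.07, -0.033], [121, 0.075, -0.035], [124, 0.079, -0.037], [127, 0.084, -0.038], [130, 0.089, -0.039], [133, 0.095, -0.04], [136, 0.1, -0.041], [139, 0.106, -0.041], [142, 0.112, -0.04], [145, 0.118, -0.04]]
```

The brightness pattern moved by exactly 30°, so the dial is at 120° (three clicks), and the finger leads my model by about 20°. For the last click I'll push to the 124° equivalent.

Emit:
jog_arm(xyz=[[-0.012,-0.15,0],[-0.012,-0.303,0],[-0.012,-0.303,0],[-0.012,-0.303,0.08],[-0.012,-0.303,0.15],[-0.012,-0.303,0.15],[-0.012,-0.303,0.15]], dr=[[0,0,0],[0,0,0],[0,0,0],[0,0,0],[0,0,0],[0,0,0],[0,0,0]])

```text
t: 15.8
tool_pos: [0.532, -0.0837, 0.0503]
ee_rot: [-180.0, -0.0, -174.6]
wrist_force: [1.1, -0.1, 0.4]
opening: 0.0005
grip_force: 0.0
```

Emit:
jog_arm(xyz=[[0.032,-0.002,0],[0.039,-0.005,0],[0.044,-0.008,0],[0.048,-0.014,0],[0.053,-0.02,0],[0.059,-0.026,0],[0.059,-0.026,0]], dr=[[0,0,0],[0,0,0],[0,0,0],[0,0,0],[0,0,0],[0,0,0],[0,0,0]])

```text
t: 16.5
tool_pos: [0.5188, -0.0913, 0.0505]
ee_rot: [-180.0, 0.1, -174.6]
wrist_force: [4.1, -0.4, 1.8]
opening: 0.0004
grip_force: 2.5
```

Emit:
jog_arm(xyz=[[0.003,-0.002,0],[0.007,-0.005,0],[0.011,-0.007,0],[0.016,-0.009,0],[0.02,-0.011,0],[0.02,-0.011,0]], dr=[[0,0,0],[0,0,0],[0,0,0],[0,0,0],[0,0,0],[0,0,0]])

```text
t: 17.1
tool_pos: [0.5135, -0.0943, 0.0503]
ee_rot: [-180.0, 0.0, -174.6]
wrist_force: [1.5, -0.8, 2.4]
opening: 0.0006
grip_force: 1.5
```

Emit:
jog_arm(xyz=[[-0.06,0,0],[-0.06,0.04,-0.1],[-0.04,0.1,-0.15],[-0.04,0.2,-0.15],[-0.04,0.34,-0.15],[-0.04,0.34,-0.15],[-0.04,0.34,-0.15]], dr=[[0,0,0],[0,0,0],[0,0,0],[0,0,0],[0,0,0],[0,0,0],[0,0,0]])

```text
t: 17.8
tool_pos: [0.5145, -0.0082, 0.0873]
ee_rot: [-180.0, -0.1, -174.5]
wrist_force: [0.3, -1.3, 0.7]
opening: 0.0004
grip_force: 0.0
```

Run:
```python
from h import *
look("s4.png")
s=read_state();print(s["t"],s["tool_pos"])
t=[cv2.resize(cv2.imread(f"pics/{n}.png")[190:240,285:325],None,fx=6,fy=6,interpolation=0) for n in("s2","s3","s4")]
im=np.hstack(t);cv2.imwrite("pics/z.png",(255*(im/255.)**.6).astype(np.uint8))
```

```text
right 0.48 [303.1 202.9] 0.0299 120.69922724271453
left 0.58 [366.9 235.9] 0.0243 57.43094059834271
0 [22. 21. 30.]
30 [20. 28. 35.]
60 [32. 27. 87.]
90 [103.  56.  57.]
120 [113. 121. 127.]
150 [108. 147. 170.]
180 [133. 172. 178.]
210 [ 97. 114. 133.]
240 [ 37.  74. 140.]
270 [31. 31. 32.]
300 [31. 31. 31.]
330 [36. 30. 21.]
17.95 [ 0.51499299 -0.00966189  0.08744851]
```

View pics/z.png

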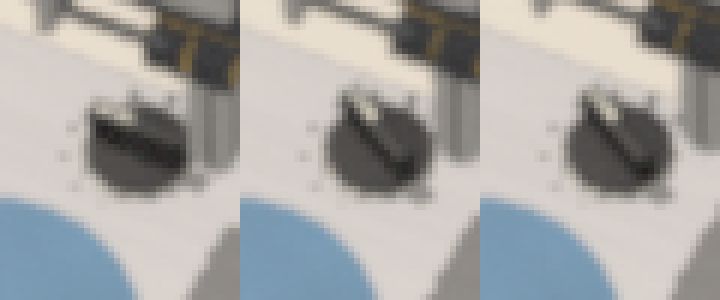

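The third panel matches the second, with the bar from (595,95) to (650,170): the last push sprang back. I'll compare the bar's image slope with the projections to fix the absolute angle.

Run:
```python
from h import *
c=capture("scene");h=np.load("hob.npy")
for a in(30,60,90,120,150):
    f=np.radians(a);q=[proj(c,[*hobxy((r*np.cos(f),-.115-r*np.sin(f)),h),.093]) for r in(.029,.015,-.029)]
    d=q[2]-q[0];print(a,"end",q[0].round(1),"line mid",q[1].round(1),"slope",np.degrees(np.arctan2(d[1],d[0])).round(1))
# white-line centroid in dial region
for n in("scene0","s2","s3","s4"):
    g=cv2.imread(f"pics/{n}.png")[...,0].astype(float);k=proj(c,[*hobxy((0,-.115),h),.093])
    # dark side of bar orientation
    g=g[195:225,292:322];m=(g<22).astype(np.uint8);ys,xs=np.nonzero(m)
    v=np.linalg.eigh(np.cov(xs,ys))[1][:,1];print(n,len(xs),np.degrees(np.arctan(v[1]/v[0])).round(1))
```

```text
30 end [300.3 213.1] line mid [304.  211.1] slope -27.6
60 end [298.9 209.5] line mid [303.3 209.3] slope -3.1
90 end [300.  205.9] line mid [303.8 207.4] slope 21.4
120 end [303.2 203.1] line mid [305.5 206. ] slope 50.6
150 end [307.6 202. ] line mid [307.8 205.4] slope 86.7
scene0 85 -30.9
s2 60 -13.7
s3 36 -64.5
s4 30 74.1
```

The detected end (303.1,202.9) matches the 120° projection (303.2,203.1), so one click remains. The falling force on the last push says it stopped just short of half way, so I'll go about 10° further.

Run:
```python
from h import *
s=read_state();A=fc(95,.008);print(A,rel([A],s["tool_pos"][:2],-174.5))
ph=np.arange(95,146,3);print([[int(p)]+r for p,r in zip(ph,rel([fc(p) for p in ph],A,-174.5))])
```

```text
[ 0.52873783 -0.08844879] [[-0.024, -0.319]]
[[95, 0.032, 0.004], [98, 0.034, 0.001], [101, 0.036, -0.002], [104, 0.039, -0.005], [107, 0.042, -0.008], [110, 0.046, -0.011], [113, 0.049, -0.013], [116, 0.053, -0.016], [119, 0.057, -0.018], [122, 0.062, -0.02], [125, 0.067, -0.021], [128, 0.072, -0.023], [131, 0.077, -0.024], [134, 0.082, -0.025], [137, 0.088, -0.025], [140, 0.094, -0.025], [143, 0.099, -0.025]]
```

Emit:
jog_arm(xyz=[[-0.024,-0.16,0],[-0.024,-0.319,0],[-0.024,-0.319,0],[-0.024,-0.319,0.08],[-0.024,-0.319,0.15],[-0.024,-0.319,0.15],[-0.024,-0.319,0.15]], dr=[[0,0,0],[0,0,0],[0,0,0],[0,0,0],[0,0,0],[0,0,0],[0,0,0]])

```text
t: 18.7
tool_pos: [0.5286, -0.0879, 0.0503]
ee_rot: [-180.0, -0.0, -174.6]
wrist_force: [0.1, 1.0, 0.1]
opening: 0.0003
grip_force: 0.0
```

Emit:
jog_arm(xyz=[[0.032,0.004,0],[0.036,-0.002,0],[0.042,-0.008,0],[0.046,-0.011,0],[0.053,-0.016,0],[0.062,-0.02,0],[0.067,-0.021,0],[0.072,-0.023,0],[0.077,-0.024,0],[0.082,-0.025,0],[0.082,-0.025,0]], dr=[[0,0,0],[0,0,0],[0,0,0],[0,0,0],[0,0,0],[0,0,0],[0,0,0],[0,0,0],[0,0,0],[0,0,0],[0,0,0]])

```text
t: 19.8
tool_pos: [0.5084, -0.0957, 0.0499]
ee_rot: [180.0, -0.1, -174.6]
wrist_force: [-0.2, 0.7, 0.1]
opening: -0.0002
grip_force: 0.0
```

Emit:
jog_arm(xyz=[[-0.06,0,0],[-0.06,0.04,-0.1],[-0.04,0.1,-0.15],[-0.04,0.2,-0.15],[-0.04,0.34,-0.15],[-0.04,0.34,-0.15],[-0.04,0.34,-0.15]], dr=[[0,0,0],[0,0,0],[0,0,0],[0,0,0],[0,0,0],[0,0,0],[0,0,0]])

```text
t: 20.5
tool_pos: [0.5107, -0.0094, 0.0875]
ee_rot: [180.0, -0.0, -174.5]
wrist_force: [-0.2, -0.2, -0.2]
opening: 0.0004
grip_force: 0.0
```

Run:
```python
from h import *
look("s5.png")
s=read_state();print(s["t"],s["tool_pos"])
for n in("s2","s3","s4","s5"):
    print(n);print(cv2.imread(f"pics/{n}.png")[200:216:1,298:316:1,1])
```

```text
right 0.72 [304.1 202.9] 0.0283 126.1771599952279
left 0.51 [368.6 237. ] 0.0204 44.367272920282524
0 [36. 33. 34.]
30 [30. 34. 34.]
60 [34. 46. 94.]
90 [ 65. 129. 147.]
120 [ 85. 124. 163.]
150 [104. 112. 124.]
180 [126. 170. 178.]
210 [ 98. 119. 133.]
240 [ 36.  81. 145.]
270 [27. 30. 33.]
300 [16. 21. 26.]
330 [29. 29. 30.]
20.65 [ 0.51087446 -0.01102338  0.08757817]
s2
[[179 177 181 187 189 192 199 202 201 198 165 103  59  41  34  22  27  53]
 [179 179 179 178 176 180 185 187 191 197 187 160 131 112  90  58  41  55]
 [180 180 178 179 179 179 175 174 177 185 191 194 184 174 159 129  94  74]
 [180 180 180 180 179 178 178 178 175 174 180 186 188 189 194 183 160 132]
 [182 181 180 180 181 180 180 177 166 158 171 175 175 179 185 184 183 165]
 [182 181 174 173 177 178 179 175 144 120 151 173 176 176 164 147 159 156]
 [180 176 153 141 149 158 169 161 125  96 122 146 157 164 144 108 138 149]
 [178 159 123 121 136 135 136 123  94  83  77  84 104 125 121 116 148 151]
 [169 125  81 119 144 129 123 130 104  61  39  37  44  54  75 113 145 140]
 [160 107  44  51  67  85 123 146 125  74  36  29
[... 3388 characters left out ...]
153 165 143 106 140 170]
 [179 178 156 128 136 146 130  92  82 115 100  76 103 126 117 113 150 174]
 [181 179 166 133 100  81  62  44  68 113 102  44  39  51  65 108 147 168]
 [181 178 159 119  71  42  35  30  48  93  86  35  15  24  33  53  96 138]
 [172 165 122  67  42  32  33  30  37  48  41  22  15  25  31  32  47  94]
 [160 133  79  42  33  33  34  30  36  36  29  20  14  24  29  30  32  51]
 [152 101  50  34  34  35  33  29  35  38  30  22  15  22  29  32  30  35]
 [142  81  39  35  34  34  33  31  36  38  31  23  14  19  29  32  30  31]
 [138  72  38  35  35  36  35  33  36  37  33  23  16  20  26  31  31  31]
 [143  80  41  35  37  35  35  33  33  38  34  22  15  19  28  31  32  32]]
```

The white line is now vertical in the image at column 307, which matches the 150° stop (slope 87°, end at 307.6,202). That is four clicks up from 30°, and the tool is clear.

```bash
python3 -c "
from cell import *
print(close_job())"
```

```text
the job is handed in; nothing more can be done
None
```

I pushed the right dial, in front of the lidded pot, four clicks clockwise from about 30° to the 150° stop with the closed fingertip; the last picture shows it there, and the job is handed in (no verdict was returned).

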